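# Shake tumbling chips over a drying tray

### The job

Pick up the blue shaker with its six yellow tumbling chips, tilt its open mouth down low over the aluminium drying tray and shake the chips out along it, so that all six lie spread over the three bays: every bay gets at least one chip and none more than three. Then set the empty shaker down upright on its cork mat, roughly centred and lying along it, and let go. Leave the two cups, the jar and the sanding block where they stand.

Things in the scene. Friction and masses are not known exactly. Their poses are not given: they have to be found in the camera images.
- shaker: blue trough 175 long (x) x 36 wide, walls 28 high, floor 4 thick, inside 30 wide; -x end open (mouth, no lip), +x end shut; black grip block 46 (x) x 18 (y), 32 to 81 above the underside, centred at x = +10, on a bridge the chips pass under; 0.25 kg. Chips stand in single file on its floor and slide from a tilt of about 19 to 29 degrees. Origin: centre of underside, z up
- shaker_grip (a point): where to grip the shaker's block, 58 above its underside at x = +10; axes as the shaker's
- shaker_mouth (a point): middle of the floor's edge at the shaker's open mouth, 4 above the underside at x = -87.5; axes as the shaker's
- tray: fixed aluminium drying tray 150 (x) x 290 (y), rim 29 high, floor and walls 4 thick; two upright dividers as high as the walls across it part it into three bays side by side along y, each about 142 (x) x 92 (y) inside. origin at the centre of its underside, z up
- bay_left (a point): centre of the floor of the tray's +y bay
- bay_middle (a point): centre of the floor of the tray's middle bay
- bay_right (a point): centre of the floor of the tray's -y bay
- mat: fixed cork mat 210 (x) x 80 (y) x 4 thick on which the shaker stands, its length along x. origin at the centre of its underside, z up
- chip1: yellow tumbling chip, a blunt cone 23 across the base, 15 across the top, 18 high; 14 g, smooth. Origin at its centre, z from base to top
- chip2: yellow tumbling chip, a blunt cone 23 across the base, 15 across the top, 18 high; 14 g, smooth. Origin at its centre, z from base to top
- chip3: yellow tumbling chip, a blunt cone 23 across the base, 15 across the top, 18 high; 14 g, smooth. Origin at its centre, z from base to top
- chip4: yellow tumbling chip, a blunt cone 23 across the base, 15 across the top, 18 high; 14 g, smooth. Origin at its centre, z from base to top
- chip5: yellow tumbling chip, a blunt cone 23 across the base, 15 across the top, 18 high; 14 g, smooth. Origin at its centre, z from base to top
- chip6: yellow tumbling chip, a blunt cone 23 across the base, 15 across the top, 18 high; 14 g, smooth. Origin at its centre, z from base to top
- ivory_cup: ivory printed cup, 76 x 68 x 104 high, bystander. origin at the centre of its underside, z up
- jar: white jar with blue lid, 55 across, 54 high, bystander. origin at the centre of its underside, z up
- sanding: wood and brown sanding block 38 x 68 x 25 high, bystander. origin at the centre of its underside, z up
- black_cup: black printed cup, 76 x 74 x 128 high, bystander. origin at the centre of its underside, z up

How it is judged:
By the outcome, as a careful person would: the job done as asked, in the order asked, and still so for the second after the job is handed in, with the robot touching nothing.
It also fails if it takes over 72 s, if anything falls off the work surface, if the arm or the gripper's body presses on something with over 40 N, if the wrist force passes 120 N, or if a joint passes its speed limit or range.

### The arm

A 7-joint arm with a two-finger parallel gripper is mounted at the origin on a cart in front of the work surface, level with it; the furniture and walls round the work are solid. World frame = base frame: x ahead of the robot, y to its left, z up, the work surface at z = 0. Lengths are in m, angles in rad, forces in N, time in s.
With the tool pointing down it reaches from about 0.425 to 0.95 m from the base axis. Payload 4.7 kg.
Tool frame: the origin (TCP) lies at the very end of the fingers, on their centre line; the grasp point (between the pads) lies 19 mm behind it; z points along the fingers, y is the line along which they close (so a half turn about z gives the same grasp; the last joint's range is limited). The gripper opens to 85 mm and grips with 20 to 120 N. Pads are 22 mm wide; open, the fingers measure 114 mm over their backs; the gripper's body (76 mm by 85 mm) begins 54 mm behind the grasp point. The pads swing forward as they close: fully open they stand 13 mm farther back than shut.
Start: joints at [1.31, 0.469, -0.049, 1.532, 0.024, 1.141, -0.082], TCP at [0.155, -0.657, 0.196] pointing down, gripper open.
Joint ranges: [-2.59, 2.59], [-0.33, 1.99], [-1.39, 1.29], [0.1, 2.45], [-1.04, 4.18], [0.21, 1.99], [-2.66, 2.66]. Speed limits (rad/s): [2.57, 2.57, 3.14, 3.14, 3.14, 3.14, 3.14].

### API

Orientations are given as a rotation vector (axis times angle).
In Python, from cell import r, planner, capture, camera_model, job gives the robot as it stands. The module is installed in compiled form; this text tells all that it offers. Calls block until the motion is done:
- r.move_pose(position, orientation): joint-space move of the TCP to a pose.
- r.line_to(position, ori=None, v=0.15, max_force=None): straight line of the TCP; ori=None keeps the orientation; v is the mean speed in m/s. With max_force (N) it stops when the force on the tool has changed by that much, and returns True; else False.
- r.set_joints(angles): joint-space move.
- r.move_gripper(opening, force=None): finger opening in m; force is the grip in N (None keeps the last); returns when the fingers have stopped.
- r.hold(seconds).
- planner.solve_ik(position, orientation): joint angles nearest the present ones, or None.
- capture(name): name is "scene" or "top"; returns the picture (384x512x3 uint8, red, green, blue); there is no depth.
- camera_model(name): a dict with "fx", "fy", "cx", "cy" (pixels), "k1" (the pictures are not rectified: a ray, as slopes to the right and down, at radius r is drawn at 1 + k1 r^2 times it, then the intrinsics apply), "world_from_camera" (4x4, takes a point from camera to world coordinates). Camera axes: x right, y down, z forward; pixel columns grow to the right and rows downward; lengths in m; the calibration is good to about 2 mm. A picture is of the moment at which its call begins. camera_model takes no time and is no camera call.
A pose or a line that the arm cannot do raises r.Unreachable and nothing moves.
- job.finish_job(): hands the job in; it is judged then, once.
Readings, each from a call of its own:
- r.current_t(): time.
- r.current_q(): joint angles.
- r.current_qvel(): joint speeds.
- r.current_effort(): joint torques, N m.
- r.current_ee_pos(): TCP position.
- r.current_eef_rot(): TCP orientation.
- r.current_force(): force on the tool from outside, world axes, zero at the start.
- r.current_wrist_torque(): the same for the moment, N m.
- r.current_gripper_width(): finger opening in m.
- r.current_finger_force(): force on a finger pad.
Only numpy, scipy, OpenCV 4.12 (cv2) and the standard library are available. Lean on these libraries where they do the work, as an engineer would, in place of code of your own. Each camera call takes 0.05 s, during which the arm holds its last target. There are 200 camera calls.

## Working session

There is one attempt and no reset: what is moved stays moved. The work goes in short steps, each a Python script; the robot and the scene stay as the last script left them, time stands still between calls to the robot, and variables do not carry over. Pictures are saved under pics/ and viewed, at most 10 in all, crops included, and the job is handed in when it is done.

```bash
mkdir -p pics
python3 - <<'E'
from cell import r, planner, capture, camera_model, job
import cv2, numpy as np
for n in ["scene","top"]:
    m=camera_model(n); print(n,{k:(np.round(v,4).tolist()) for k,v in m.items()})
    cv2.imwrite(f"pics/{n}0.png",cv2.resize(capture(n)[:,:,::-1],(800,600),interpolation=cv2.INTER_CUBIC))
    np.save(f"{n}0.npy",capture(n))
print(r.current_t(),r.current_ee_pos(),r.current_eef_rot())
E
```

```text
scene {'fx': 354.2191, 'fy': 354.2191, 'cx': 255.7178, 'cy': 190.4056, 'k1': -0.1042, 'world_from_camera': [[-0.7191, -0.4485, 0.5309, -0.0554], [-0.6949, 0.475, -0.5399, 0.6087], [-0.0101, -0.7571, -0.6532, 0.7348], [0.0, 0.0, 0.0, 1.0]]}
top {'fx': 423.8957, 'fy': 423.8957, 'cx': 262.9899, 'cy': 190.5315, 'k1': -0.0381, 'world_from_camera': [[0.0221, -0.9956, 0.0909, 0.348], [-0.9994, -0.0243, -0.0235, 0.0742], [0.0256, -0.0903, -0.9956, 1.3756], [0.0, 0.0, 0.0, 1.0]]}
0.2 [ 0.1549886  -0.65656112  0.19524597] [-3.11932981e+00 -3.63166316e-01  2.67984248e-04]
```

View pics/scene0.png

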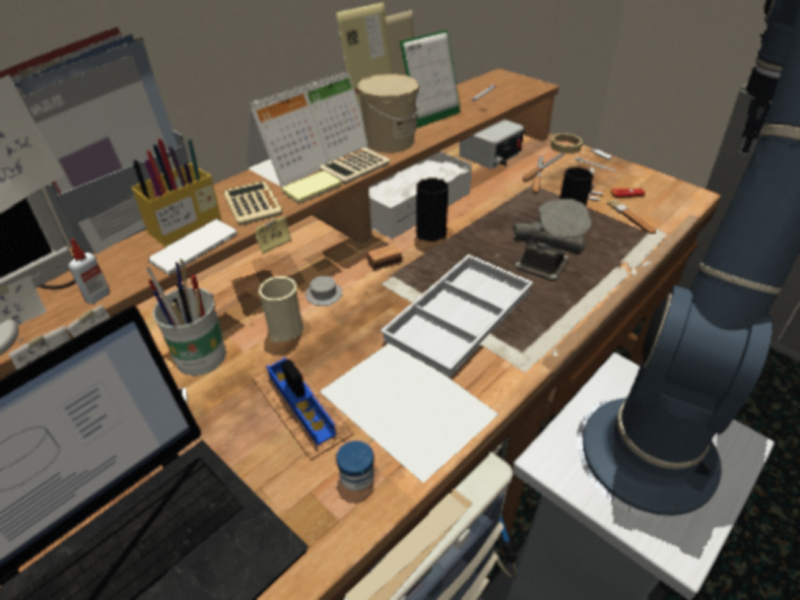

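View pics/top0.png

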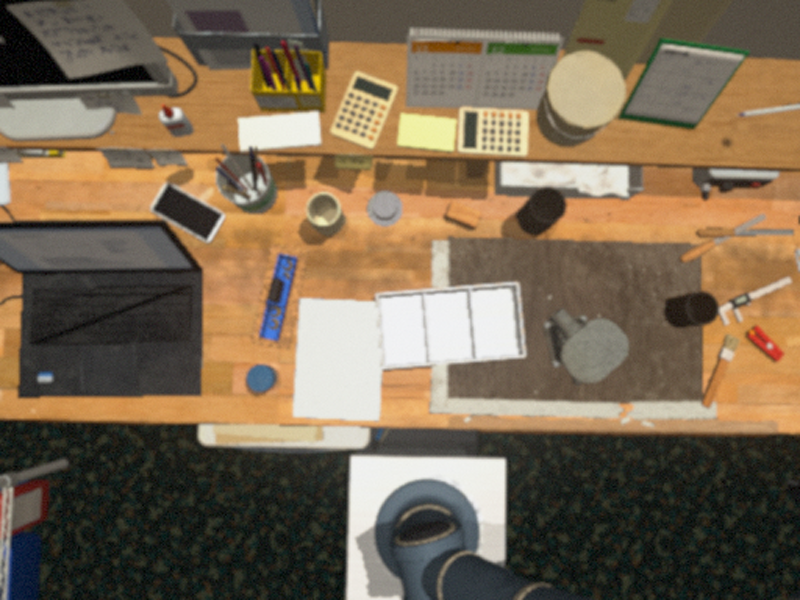

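```bash
cat > h.py <<'E'
import numpy as np, cv2
from scipy.spatial.transform import Rotation as R
from cell import r, planner, capture, camera_model, job
def KD(n):
    m=camera_model(n); return np.array([[m['fx'],0,m['cx']],[0,m['fy'],m['cy']],[0,0,1]]),np.array([m['k1'],0,0,0.]),np.array(m['world_from_camera'])
def rays(n,uv):
    K,D,T=KD(n); p=cv2.undistortPoints(np.array(uv,float).reshape(-1,1,2),K,D).reshape(-1,2)
    d=np.c_[p,np.ones(len(p))]@T[:3,:3].T; return T[:3,3],d
def onplane(n,uv,z):
    o,d=rays(n,uv); return o+d*((z-o[2])/d[:,2])[:,None]
def tri(uv1,uv2):
    "scene, top pixel -> midpoint, gap"
    (o1,d1),(o2,d2)=rays('scene',uv1),rays('top',uv2); out=[]
    for a,b in zip(d1,d2):
        s=np.linalg.lstsq(np.c_[a,-b],o2-o1,rcond=None)[0]; p,q=o1+s[0]*a,o2+s[1]*b
        out.append(np.r_[(p+q)/2,np.linalg.norm(p-q)])
    return np.round(out,4)
def blue(n,im):
    hsv=cv2.cvtColor(im,cv2.COLOR_RGB2HSV)
    return cv2.inRange(hsv,(105,140,60),(130,255,255))
def yellow(im):
    hsv=cv2.cvtColor(im,cv2.COLOR_RGB2HSV)
    return cv2.inRange(hsv,(18,130,90),(32,255,255))
E
python3 - <<'E'
from h import *
S,T=np.load('scene0.npy'),np.load('top0.npy')
for n,im in(('scene',S),('top',T)):
    c,_=cv2.findContours(blue(n,im),cv2.RETR_EXTERNAL,cv2.CHAIN_APPROX_NONE)
    for k in c:
        if cv2.contourArea(k)>60:
            b=cv2.minAreaRect(k); print(n,cv2.contourArea(k),b, cv2.boxPoints(b).round(1).tolist(), onplane(n,[b[0]],.028))
def crop(im,x,y,w,h,s): return cv2.resize(im[y:y+h,x:x+w],(w*s,h*s),interpolation=cv2.INTER_CUBIC)
c=np.zeros((600,800,3),np.uint8)
a=crop(S,155,215,75,85,4); c[:340,:300]=a           # scene shaker x155 y215 s4
a=crop(T,150,155,62,70,4); c[:280,310:558]=a         # top shaker
a=crop(S,240,158,105,85,3); c[345:600,:315]=a         # scene tray
a=crop(T,232,172,112,72,4); c[300:588,330:778]=a    # top tray
cv2.imwrite('pics/comp.png',c[:,:,::-1])
E
```

```text
scene 572.5 ((192.89002990722656, 256.23004150390625), (58.69186782836914, 15.368667602539062), 55.304847717285156) [[169.89999389648438, 236.5], [182.5, 227.6999969482422], [215.89999389648438, 276.0], [203.3000030517578, 284.70001220703125]] [[0.457396   0.31734123 0.028     ]]
top 128.5 ((10.579313278198242, 364.04827880859375), (9.301094055175781, 38.699195861816406), 4.763641834259033) [[4.300000190734863, 382.8999938964844], [7.599999904632568, 344.3999938964844], [16.799999237060547, 345.20001220703125], [13.600000381469727, 383.70001220703125]] [[-0.08719578  0.811833    0.028     ]]
top 61.0 ((173.48077392578125, 208.09616088867188), (9.60969066619873, 14.904828071594238), 11.309932708740234) [[167.3000030517578, 214.5], [170.1999969482422, 199.8000030517578], [179.6999969482422, 201.6999969482422], [176.6999969482422, 216.3000030517578]] [[0.40818922 0.32496244 0.028     ]]
top 96.0 ((181.0, 181.5), (33.0, 8.0), 90.0) [[177.0, 165.0], [185.0, 165.0], [185.0, 198.0], [177.0, 198.0]] [[0.49352721 0.30451237 0.028     ]]
```

View pics/comp.png

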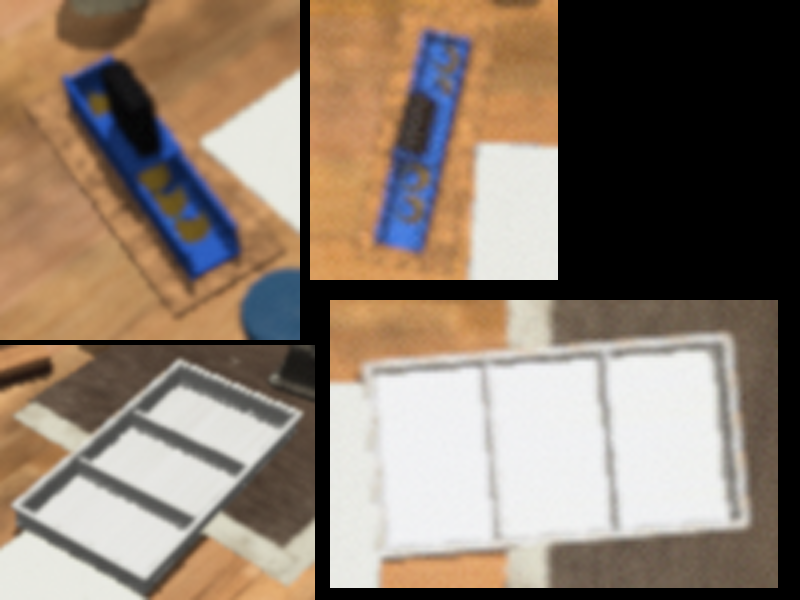

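Run:
```python
from h import *
T=np.load('top0.npy')
f=lambda p,s,ox,oy,dx,dy: [((p_[0]-dx+.5)/s-.5+ox,(p_[1]-dy+.5)/s-.5+oy) for p_ in p]
# order shaker: back +y(left), back -y, mouth +y, mouth -y
s1=f([(65,78),(110,58),(190,272),(240,243)],4,155,215,0,0)
t1=f([(425,32),(470,38),(377,243),(422,250)],4,150,155,310,0)
sh=tri(s1,t1); print(sh)
rim=lambda P:(P[:2,:2].mean(0),P[2:,:2].mean(0))
P=onplane('top',t1,.032); b,m=rim(P); d=b-m; print('top@.032',P[:,:2].round(4).tolist(),'c',(b+m)/2,'L',np.linalg.norm(d),'yaw',np.degrees(np.arctan2(d[1],d[0])))
P=onplane('scene',s1,.032); b,m=rim(P); d=b-m; print('scene c',(b+m)/2,'L',np.linalg.norm(d),np.degrees(np.arctan2(d[1],d[0])))
s2=f([(17,505),(180,361),(301,411),(147,582)],3,240,158,0,345)
t2=f([(365,368),(730,335),(748,524),(385,553)],4,232,172,330,300)
print(tri(s2,t2)); 
for n,q in(('top',t2),('scene',s2)):
    P=onplane(n,q,.029)[:,:2]; d=(P[0]+P[3]-P[1]-P[2])/2; print(n,P.round(4).tolist(),'c',P.mean(0),'len',np.linalg.norm(d),'yaw',np.degrees(np.arctan2(-d[0],d[1])))
# dark grip block in top crop
g=T[155:225,150:212].max(2); k=(g<60).astype(np.uint8); c=max(cv2.findContours(k,0,1)[0],key=cv2.contourArea); b=cv2.minAreaRect(c); 
q=[b[0][0]+150,b[0][1]+155]; print(b,q,onplane('top',[q],.085),onplane('top',[q],.07))
```

```text
[[5.533e-01 3.144e-01 3.540e-02 9.000e-04]
 [5.503e-01 2.795e-01 3.000e-02 1.600e-03]
 [3.849e-01 3.485e-01 1.830e-02 1.000e-04]
 [3.803e-01 3.128e-01 1.650e-02 2.000e-04]]
top@.032 [[0.5535, 0.3146], [0.5495, 0.2786], [0.3845, 0.3457], [0.3798, 0.31]] c [0.46683595 0.31222959] L 0.1721737149213368 yaw -10.452564548162568
scene c [0.46334173 0.31673618] L 0.18344790114506793 -12.360706285560497
[[ 4.743e-01  1.141e-01  3.350e-02  1.400e-03]
 [ 5.091e-01 -1.775e-01  2.860e-02  0.000e+00]
 [ 3.582e-01 -1.923e-01  3.200e-02  5.000e-04]
 [ 3.286e-01  9.500e-02  2.120e-02  6.000e-04]]
top [[0.4753, 0.1147], [0.5091, -0.1774], [0.358, -0.193], [0.3289, 0.095]] c [ 0.41782193 -0.0401588 ] len 0.2917908111298233 yaw 6.188684849817398
scene [[0.4772, 0.1105], [0.5088, -0.177], [0.3602, -0.1956], [0.3242, 0.1004]] c [ 0.41757916 -0.04041637] len 0.2936772426951271 yaw 6.615796196271313
((28.0, 31.500001907348633), (1.697749376296997, 11.641709327697754), 14.03624439239502) [178.0, 186.50000190734863] [[0.47181533 0.30329376 0.085     ]] [[0.4732546  0.30595592 0.07      ]]
```

```bash
cat >> h.py <<'E'
SHC=np.array([.4657,.3127]); SHY=np.radians(-10.9)      # shaker centre, yaw as found
TRC=np.array([.4178,-.0402]); TRY=np.radians(6.4)
A=np.diag([1.,-1,-1])
def tool(under,yaw,tilt=0,pt=(0,0,0)):
    "TCP pose with shaker-frame point pt at world 'under', tilt (deg) mouth down"
    Rs=R.from_euler('ZY',[yaw,-np.radians(tilt)]).as_matrix()
    return np.array(under)+Rs@(np.array([.010,0,.039])-np.array(pt)), R.from_matrix(Rs@A).as_rotvec()
MOUTH=(-.0875,0,.004)
def over(bx,by,z,tilt,yaw=TRY):
    "mouth at tray-frame (bx,by), height z"
    c,s=np.cos(TRY),np.sin(TRY)
    return tool([TRC[0]+c*bx-s*by,TRC[1]+s*bx+c*by,z],yaw,tilt,MOUTH)
E
python3 - <<'E'
from h import *
f=lambda p,s,ox,oy,dx,dy: [((p_[0]-dx+.5)/s-.5+ox,(p_[1]-dy+.5)/s-.5+oy) for p_ in p]
print('block top far end',tri(f([(115,62)],4,155,215,0,0),f([(421,93)],4,150,155,310,0)))
print('q',np.round(r.current_q(),2),'F',r.current_force())
p,o=tool([*SHC,.004],SHY); print(p,o)
for q in [(p,o),(p+[0,0,.15],o)]+[over(.035,by,z,t) for by in(-.097,0,.097) for z,t in((.1,-6),(.045,0),(.045,20),(.045,30),(.045,40))]:
    s=planner.solve_ik(*q); print(q[0].round(3), None if s is None else np.round(s,2))
E
```

```text
block top far end [[4.98e-01 3.06e-01 8.59e-02 3.00e-04]]
q [ 1.31  0.47 -0.05  1.53  0.02  1.14 -0.08] F [-0.02874848 -0.18634431 -0.62367924]
[0.47551959 0.31080905 0.043     ] [ 3.12739096 -0.29837926  0.        ]
[0.476 0.311 0.043] [-0.91  0.49  0.33  1.95 -0.23  0.74 -2.2 ]
[0.476 0.311 0.193] [-0.16  0.37 -0.63  1.77  0.24  1.09 -2.63]
[ 0.563 -0.121  0.125] [ 0.41  0.47 -0.39  1.75  0.21  1.07 -1.52]
[ 0.56  -0.122  0.08 ] [ 0.42  0.46 -0.37  1.88  0.21  0.84 -1.51]
[ 0.543 -0.124  0.111] [ 0.59  0.27 -0.43  2.14  0.02  0.42 -1.28]
[ 0.53  -0.125  0.124] [ 0.72  0.21 -0.49  2.27 -0.41  0.21 -0.82]
[ 0.515 -0.127  0.134] None
[ 0.553 -0.025  0.125] [ 0.37  0.46 -0.53  1.8   0.26  1.06 -1.73]
[ 0.549 -0.025  0.08 ] [ 0.37  0.45 -0.52  1.92  0.3   0.84 -1.76]
[ 0.532 -0.027  0.111] [ 0.56  0.25 -0.64  2.2   0.32  0.41 -1.77]
[ 0.519 -0.029  0.124] [-0.67  0.12  0.75  2.4  -0.91  0.21 -0.55]
[ 0.504 -0.03   0.134] None
[0.542 0.071 0.125] [ 0.35  0.5  -0.75  1.81  0.35  1.09 -1.99]
[0.539 0.071 0.08 ] [ 0.32  0.48 -0.68  1.93  0.39  0.86 -2.03]
[0.521 0.069 0.111] [ 0.44  0.26 -0.77  2.21  0.57  0.45 -2.22]
[0.508 0.068 0.124] [ 0.48  0.17 -0.8   2.35  0.95  0.25 -2.61]
[0.494 0.066 0.134] None
```

Run:
```python
from h import *
lo=np.array([-2.59,-.33,-1.39,.1,-1.04,.21,-2.66]);hi=np.array([2.59,1.99,1.29,2.45,4.18,1.99,2.66])
flip=R.from_euler('z',np.pi)
for yd in(-90,-60,-40,-20,0,20,40,60,90):
  for fl in(0,1):
    out=[]
    for by in(-.097,0,.097):
      for t in(0,22,34):
        p,o=over(.03,by,.045,t,TRY+np.radians(yd))
        if fl:o=(R.from_rotvec(o)*flip).as_rotvec()
        s=planner.solve_ik(p,o); out.append('None' if s is None else "%.2f/j%d"%min(((m,i+1) for i,m in enumerate(np.minimum(s-lo,hi-s)))))
    print(yd,fl,out)
for fl in (0,1):
    p,o=tool([*SHC,.004],SHY)
    if fl:o=(R.from_rotvec(o)*flip).as_rotvec()
    for z in(0,.1): print(fl,np.round(planner.solve_ik(p+[0,0,z],o),2))
```

```text
-90 0 ['0.03/j7', '0.12/j7', '0.22/j3', '0.17/j3', '0.22/j3', '0.22/j3', '0.17/j3', '0.22/j3', '0.22/j3']
-90 1 ['0.47/j4', '0.34/j4', '0.29/j4', '0.37/j4', '0.31/j4', '0.30/j4', '0.32/j4', '0.27/j3', '0.19/j3']
-60 0 ['0.43/j7', '0.15/j3', '0.02/j3', '0.20/j7', '0.14/j3', '0.15/j7', '0.34/j4', '0.03/j7', '0.21/j4']
-60 1 ['0.55/j4', '0.29/j4', '0.17/j4', '0.46/j4', '0.26/j4', '0.17/j4', '0.42/j4', '0.18/j3', '0.20/j4']
-40 0 ['0.56/j4', '0.14/j7', 'None', '0.44/j7', '0.16/j4', 'None', '0.18/j7', '0.13/j7', '0.06/j7']
-40 1 ['0.58/j4', '0.28/j4', '0.12/j4', '0.50/j4', '0.24/j4', '0.01/j3', '0.47/j4', '0.18/j3', '0.11/j4']
-20 0 ['0.57/j4', '0.16/j6', 'None', '0.51/j4', '0.20/j6', 'None', '0.41/j7', '0.00/j7', 'None']
-20 1 ['0.59/j4', '0.21/j6', '0.04/j6', '0.53/j4', '0.16/j3', '0.04/j3', '0.39/j3', '0.22/j4', '0.05/j4']
0 0 ['0.56/j4', '0.16/j6', 'None', '0.51/j4', '0.14/j6', 'None', '0.51/j4', '0.21/j4', 'None']
0 1 ['0.58/j4', '0.22/j6', 'None', '0.45/j3', '0.21/j6', 'None', '0.24/j3', '0.21/j4', 'None']
20 0 ['0.53/j4', '0.25/j6', '0.17/j6', '0.50/j4', '0.18/j6', '0.04/j6', '0.50
[... 237 characters left out ...]
.21/j3', '0.23/j3', '0.02/j5', '0.21/j3', '0.24/j3', '0.07/j7', '0.21/j3', '0.24/j4', '0.02/j6']
60 0 ['0.42/j4', '0.37/j4', '0.36/j4', '0.41/j4', '0.29/j4', '0.26/j4', '0.25/j3', '0.26/j4', '0.19/j4']
60 1 ['0.22/j3', '0.08/j5', '0.13/j7', '0.22/j3', '0.06/j7', '0.02/j7', '0.22/j3', '0.24/j3', '0.00/j7']
90 0 ['0.32/j4', '0.43/j4', '0.51/j4', '0.25/j3', '0.35/j4', '0.40/j4', '0.33/j4', '0.32/j4', '0.33/j4']
90 1 ['0.17/j3', '0.16/j7', '0.37/j7', '0.22/j3', '0.17/j3', '0.26/j7', '0.22/j3', '0.15/j5', '0.12/j7']
0 [-0.91  0.49  0.33  1.95 -0.23  0.74 -2.2 ]
0 [-0.92  0.36  0.33  1.87 -0.14  0.94 -2.28]
1 [ 0.03  0.68 -0.96  1.89  0.69  0.94  0.13]
1 [ 0.12  0.58 -1.07  1.81  0.57  1.1   0.22]
```

Run:
```python
from h import *
print(planner.solve_ik(*over(.015,.117,.045,22,TRY+np.radians(45))))
p,o=tool([*SHC,.004],SHY)
r.line_to([.155,-.657,.30],v=.3)
r.move_pose(p+[0,0,.16],o)
print(r.current_t(),np.round(r.current_q(),2))
hit=r.line_to(p,v=.12,max_force=15)
print('hit',hit,r.current_ee_pos(),r.current_t())
F0=np.array(r.current_force())
r.move_gripper(.01,force=60)
print('w',r.current_gripper_width(),r.current_finger_force(),r.current_force()-F0)
r.line_to(p+[0,0,.08],v=.12)
r.hold(.3); print(r.current_gripper_width(),r.current_force()-F0,r.current_ee_pos(),r.current_t(),np.round(r.current_q(),2))
S,T=capture('scene'),capture('top')
c=np.hstack([cv2.resize(S[190:300,130:230],(400,440),interpolation=2),cv2.resize(T[145:245,130:230],(400,440),interpolation=2)])
cv2.imwrite('pics/lift.png',c[:,:,::-1])
```

```text
[ 0.46627673  0.22547487 -0.74493858  2.24808946 -0.19024979  0.42504553
 -0.75433806]
4.2667 [-0.92  0.29  0.33  1.8  -0.11  1.07 -2.31]
hit False [0.47603318 0.3111259  0.0436953 ] 5.75
w 0.015785938037805616 58.85674333199859 [-0.65452307  1.99565946  3.50156708]
0.015635370829472625 [-1.47112425  1.13183531 -2.53459696] [0.47523848 0.31057304 0.12237563] 7.5 [-0.9   0.38  0.32  1.89 -0.15  0.9  -2.27]
```

View pics/lift.png

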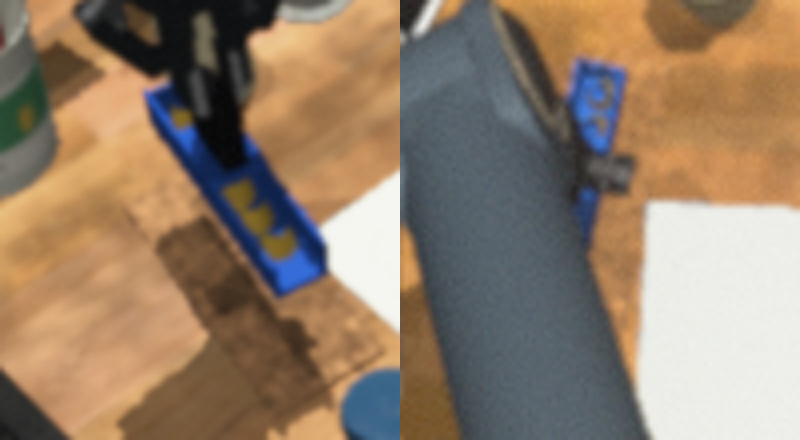

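```bash
cat >> h.py <<'E'
YAW=TRY+np.radians(45)
BAY={'L':.097,'M':0.,'R':-.097}
def at(b,tilt,z=.045,bx=.015,dy=.02,v=.1):
    p,o=over(bx,BAY[b]+dy,z,tilt,YAW); r.line_to(p,o,v=v)
def snap(name):
    S,T=capture('scene'),capture('top')
    c=np.hstack([cv2.resize(S[140:250,215:350],(405*1,330),interpolation=2),cv2.resize(T[160:250,230:345],(395,330),interpolation=2)])
    cv2.imwrite(f'pics/{name}.png',c[:,:,::-1]); return S,T
def blobs(n,im,z=.013):
    "yellow blobs -> (px area, tray-frame x,y if lying at height z)"
    m=yellow(im); k,l,st,ce=cv2.connectedComponentsWithStats(m); out=[]
    c,s=np.cos(TRY),np.sin(TRY)
    for i in range(1,k):
        if st[i,4]<5: continue
        d=onplane(n,[ce[i]],z)[0,:2]-TRC; x,y=c*d[0]+s*d[1],-s*d[0]+c*d[1]
        if abs(x)<.12 and abs(y)<.25: out.append((int(st[i,4]),round(float(x)*1e3),round(float(y)*1e3)))
    return out
E
python3 - <<'E'
from h import *
p,o=over(.015,.117,.085,-4,YAW); r.line_to(p,o,v=.14)
print(r.current_t(),np.round(r.current_q(),2))
at('L',0,v=.1); at('L',17,v=.05)
print(r.current_t(),np.round(r.current_q(),2),r.current_gripper_width())
S,T=snap('L17'); print(blobs('scene',S),blobs('top',T))
E
```

```text
8.8583 [-0.54  0.32  0.14  1.98 -0.02  0.9  -1.06]
10.1 [-0.27  0.18  0.01  2.23 -0.37  0.52 -0.63] 0.015848751974086556
[] []
```

View pics/L17.png

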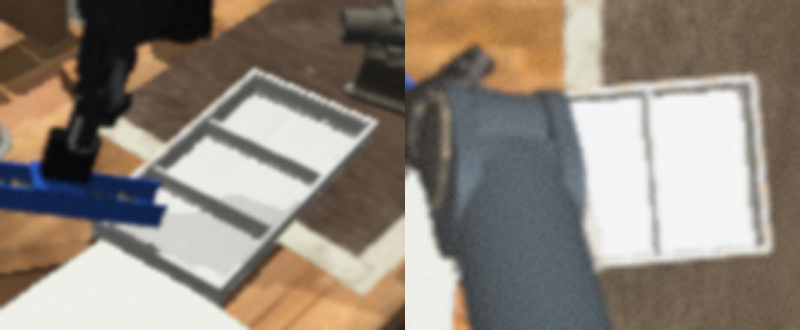

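```bash
cat >> h.py <<'E'
def pour(b,t0,tmax,stop,step=1.,n0=0):
    t=t0
    while t<tmax:
        t+=step; at(b,t,v=.02)
        for _ in range(4):
            r.hold(.05); bl=blobs('scene',capture('scene')); a=sum(x[0] for x in bl)
            if a>=n0+stop: break
        if a>=n0+stop: break
    at(b,t-9,v=.1); r.hold(.3); print('stopped at tilt',t,bl,'t',r.current_t()); return t
E
python3 - <<'E'
from h import *
pour('L',17,31,25)
S,T=snap('L1'); print(blobs('scene',S),blobs('top',T))
E
```

```text
stopped at tilt 31.0 [(11, 21, 85), (17, 4, 110)] t 20.175
[(17, 5, 110), (21, -30, 92)] [(6, 113, 204)]
```

View pics/L1.png

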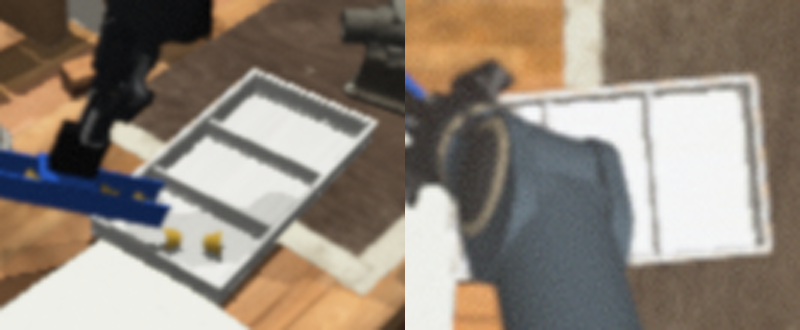

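```bash
cat >> h.py <<'E'
def inbay(b,bl): return sum(a for a,x,y in bl if abs(x)<71 and abs(y-1e3*BAY[b])<46)
def pour(b,t0,tmax,stop,step=1.,back=9):
    t=t0; log=[]
    while t<tmax:
        t+=step; at(b,t,v=.02)
        for _ in range(3):
            r.hold(.03); bl=blobs('scene',capture('scene')); a=inbay(b,bl); log.append((round(t),a))
            if a>=stop: break
        if a>=stop: break
    at(b,t-back,v=.15); r.hold(.3); print('stopped at tilt',t,log,bl,'t',r.current_t()); return t
E
python3 - <<'E'
from h import *
at('M',18,v=.12)
print(blobs('scene',capture('scene')))
pour('M',21,33,14)
S,T=snap('M1'); print(blobs('scene',S))
E
```

```text
[(18, 4, 110), (18, -26, 88)]
stopped at tilt 29.0 [(22, 0), (22, 0), (22, 0), (23, 0), (23, 0), (23, 0), (24, 0), (24, 0), (24, 0), (25, 0), (25, 0), (25, 0), (26, 0), (26, 0), (26, 0), (27, 0), (27, 0), (27, 0), (28, 0), (28, 0), (28, 0), (29, 11), (29, 17)] [(17, 6, 9), (20, 5, 110), (25, -28, 87)] t 26.2083
[(16, 6, 9), (18, 4, 110), (22, -28, 88)]
```

View pics/M1.png

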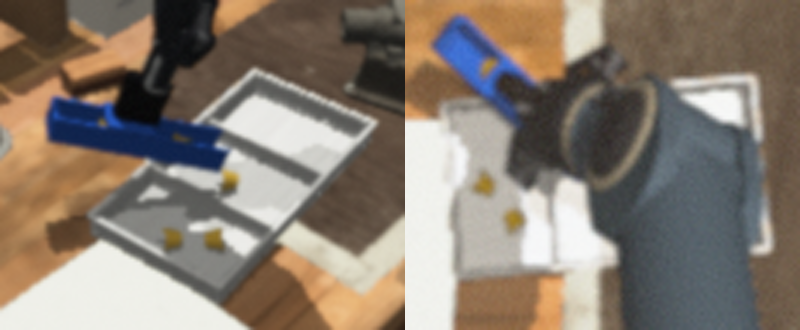

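Run:
```python
from h import *
at('R',18,v=.12)
pour('R',22,34,48,step=1.5,back=14)
S,T=snap('R1'); print(blobs('scene',S)); print(np.round(r.current_q(),2))
```

```text
stopped at tilt 34.0 [(24, 0), (24, 0), (24, 0), (25, 0), (25, 0), (25, 0), (26, 0), (26, 0), (26, 0), (28, 0), (28, 0), (28, 0), (30, 0), (30, 0), (30, 0), (31, 0), (31, 0), (31, 0), (32, 7), (32, 11), (32, 7), (34, 51)] [(40, 7, -130), (11, 0, -83), (20, 7, 8), (16, 5, 110), (18, -27, 87)] t 32.575
[(50, 6, -119), (19, 6, 8), (16, 5, 110), (19, -27, 88)]
[ 0.19  0.23  0.06  2.18 -0.55  0.66 -0.  ]
```

View pics/R1.png

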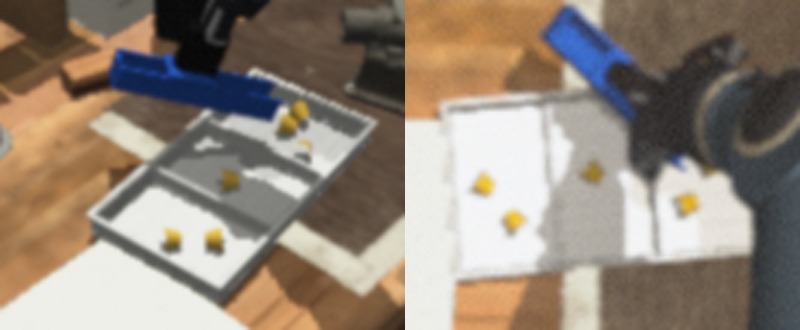

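Run:
```python
from h import *
p,o=over(.015,BAY['R']+.02,.10,0,YAW); r.line_to(p,o,v=.15)
S,T=capture('scene'),capture('top'); np.save('S2.npy',S); np.save('T2.npy',T)
print(blobs('scene',S),blobs('top',T),r.current_t())
e=lambda im:cv2.convertScaleAbs(im,alpha=1.3)
a=cv2.resize(e(S[210:300,150:250]),(400,360),interpolation=2); b=cv2.resize(e(T[145:235,145:245]),(400,360),interpolation=2)
cv2.imwrite('pics/mat.png',np.vstack([np.hstack([a,b]),np.hstack([cv2.resize(S[155:215,270:350],(320,240),interpolation=2),cv2.resize(T[170:230,230:350],(480,240),interpolation=2)])])[:,:,::-1])
```

```text
[(52, 7, -120), (27, 8, 6), (18, 4, 110), (18, -26, 88)] [(19, 7, 11), (12, 4, 114), (9, -28, 91)] 33.55
```

View pics/mat.png

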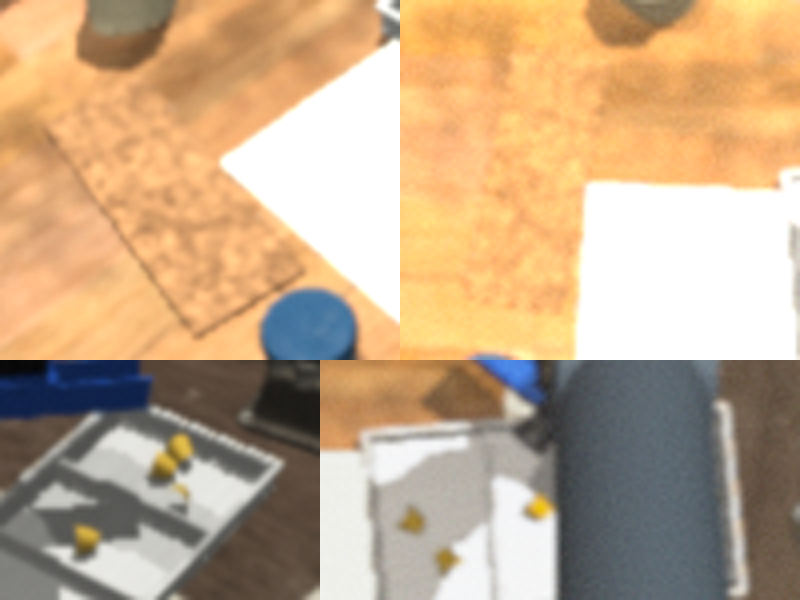

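Run:
```python
from h import *
f=lambda p,ox,oy,dx: [((a-dx+.5)/4-.5+ox,(b+.5)/4-.5+oy) for a,b in p]
for n,q in(('scene',f([(45,130),(195,335),(303,270),(155,85)],150,210,0)),('top',f([(512,50),(468,300),(568,315),(603,65)],145,145,400))):
    P=onplane(n,q,.004)[:,:2]; d=(P[0]+P[3]-P[1]-P[2])/2; w=(P[0]+P[1]-P[2]-P[3])/2
    print(n,P.round(4).tolist(),'c',P.mean(0).round(4),'L',np.linalg.norm(d),'W',np.linalg.norm(w),'yaw',np.degrees(np.arctan2(d[1],d[0])))
print(tri(f([(195,335),(303,270)],150,210,0),f([(468,300),(568,315)],145,145,400)))
```

```text
scene [[0.5767, 0.3383], [0.3766, 0.3693], [0.3647, 0.2926], [0.5552, 0.2597]] c [0.4683 0.315 ] L 0.1979095993566031 W 0.07943991642902225 yaw -9.303458600870167
top [[0.5754, 0.3391], [0.3713, 0.366], [0.3611, 0.2853], [0.5649, 0.2646]] c [0.4682 0.3137] L 0.20534085456818174 W 0.07833021306529991 yaw -6.658460436266475
[[3.732e-01 3.679e-01 5.700e-03 6.000e-03]
 [3.639e-01 2.886e-01 2.000e-04 7.700e-03]]
```

Run:
```python
from h import *
C,y=[.468,.3135],np.radians(-9)
p,o=tool([*C,.080],y); r.line_to(p,o,v=.16)
r.hold(.2)
p,o=tool([*C,.012],y); r.line_to(p,o,v=.12)
p,o=tool([*C,.002],y); hit=r.line_to(p,o,v=.02,max_force=6)
e=r.current_ee_pos(); print('hit',hit,e,r.current_force(),r.current_t())
r.move_gripper(.06); r.hold(.2)
r.line_to(np.array(e)+[0,0,.12],v=.12)
r.move_pose([.55,-.35,.30],[np.pi,0,0]); r.hold(.3)
S,T=capture('scene'),capture('top'); print(r.current_t(),blobs('scene',S),blobs('top',T))
c=np.vstack([np.hstack([cv2.resize(S[200:300,140:240],(400,300),interpolation=2),cv2.resize(T[145:245,130:230],(400,300),interpolation=2)]),
 np.hstack([cv2.resize(S[150:240,235:355],(400,300),interpolation=2),cv2.resize(T[165:255,225:345],(400,300),interpolation=2)])])
cv2.imwrite('pics/end.png',c[:,:,::-1])
```

```text
hit True [0.47822644 0.31257172 0.04327694] [-0.54969424  0.37307275  4.46829903] 37.2583
41.925 [(51, 7, -119), (16, 6, 9), (16, 5, 110), (19, -27, 88)] [(11, 2, -99), (14, 0, -124), (14, 6, 12), (14, 4, 114), (11, -24, -75), (14, -29, 90)]
```

View pics/end.png

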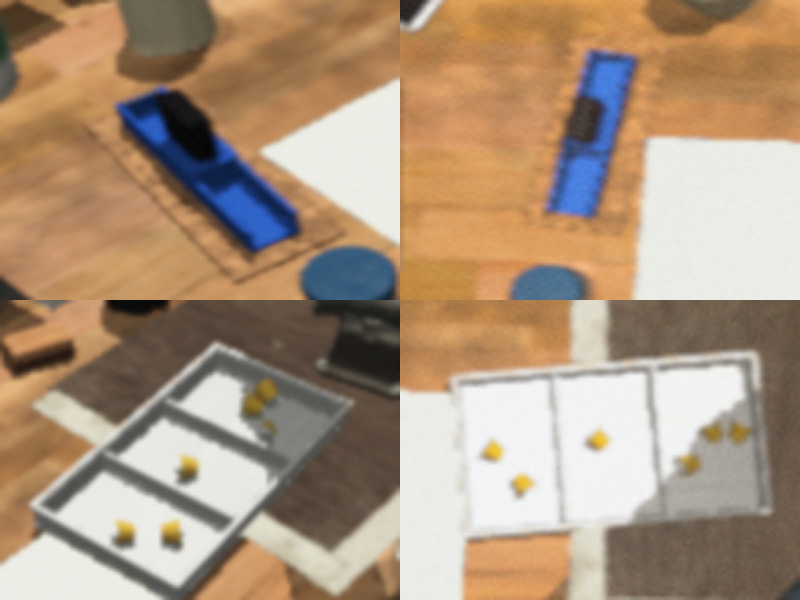

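The top view shows six chips: two in the left bay, one in the middle and three in the right. The empty shaker stands upright, centred and lying along the mat.

```bash
python3 -c "
from cell import job
print(job.finish_job())"
```

```text
the job is handed in; nothing more can be done
None
```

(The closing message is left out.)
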